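# Set up the sharpening place on the carver's bench

### The arm

A 7-joint arm with a two-finger parallel gripper is mounted at the origin on the work surface. World frame = base frame: x ahead of the robot, y to its left, z up, the work surface at z = 0. Lengths are in m, angles in rad, forces in N, time in s.
With the tool pointing down it reaches from about 0.425 to 0.925 m from the base axis. Payload 6.8 kg.
Tool frame: the origin (TCP) lies on the centre line of the jaws, within the pads' length; the fingertips stand 22 mm ahead of it and the grasp point (between the pads) lies 3 mm ahead of it; z points along the fingers, y is the line along which they close (so a half turn about z gives the same grasp; the last joint's range is limited). The gripper opens to 88 mm and grips with 3 to 60 N. Pads are 20 mm wide; open, the fingers measure 115 mm over their backs; the gripper's body (75 mm by 178 mm) begins 61 mm behind the grasp point.
Start: joints at [1.013, 0.477, 0.022, 1.555, -0.011, 1.109, -0.083], TCP at [0.293, -0.608, 0.245] pointing down, gripper open.
Joint ranges: [-2.96, 2.96], [-0.34, 2.1], [-1.41, 1.46], [0.24, 2.44], [-1.37, 4.51], [0.17, 1.92], [-2.96, 2.96]. Speed limits (rad/s): [2.39, 2.39, 3.14, 3.14, 3.14, 3.14, 3.14].

### API

Orientations are given as a unit quaternion [x, y, z, w].
In Python, from bench import ctrl, cams gives the robot as it stands (ctrl), with the cameras (cams).
- The arm moves only by the shell command python3 drive.py 'ROWS' [FORCE]. ROWS is a JSON list of rows, 1 to 5 of them, each an object with the fields turn_vec (a list: a rotation vector rx, ry, rz in parts of the range, where 1.0 means pi rad), d (a list: dx, dy, dz in fractions of the full range, 1 being 0.6 m), jaw (the opening from 0.0 (shut) to 1.0 (fully open)); a field left out counts as zero (the opening has to be given); each row shifts and turns the commanded pose from where the row before left it, along the tool's axes as they then stand; what a row does not reach is not made up. A row lasts 1/12 s, in which the tool goes at most 0.0417 m and 0.125 rad, less where a joint would pass 70% of its speed; a pose out of reach is approached as far as the arm can. The fingers move at their own pace and stop on an object; FORCE is the grip in N (left out, the last holds). Time passes only in rows, so rows that do not move let the fingers close. It prints the time, the measured TCP pose, the force, the opening and the grip force at its end. Shift and turn numbers lie between -1 and 1, and a call with a number outside is refused. Input that does not fit is refused with a message, and nothing moves.
- ctrl.observe(): the state, without advancing time (a new reading comes with each control period).
- cams.grab_frame(name): name is "scene" or "top"; returns (picture, depth): 480x640x3 uint8, red, green, blue; 480x640 float32, m along the optical axis (not along the pixel's ray), 0 where there is no reading.
- cams.calibration(name): a dict with "vertical_fov" (degrees; the focal length in pixels is half the picture's height over the tangent of half this angle, whatever the lens; pixels are square), "cx", "cy" (the principal point, pixels), "cam_to_world" (4x4, takes a point from camera to world coordinates). Camera axes: x right, y down, z forward; pixel columns grow to the right and rows downward; lengths in m; the calibration is good to about 2 mm. A picture is of the moment at which its call begins. calibration takes no time and is no camera call.
- ctrl.job_done(): hands the job in; it is judged then, once.
The state is a dict: "time": time; "joint_positions": joint angles; "dq": joint speeds; "joint_efforts": joint torques, N m; "tool_pos": TCP position; "orientation": TCP orientation; "ft_force": force on the tool from outside, world axes, zero at the start; "torque": the same for the moment, N m; "opening": opening from 0.0 (shut) to 1.0 (fully open); "finger_force": force on a finger pad.
Only numpy, scipy, OpenCV 4.12 (cv2) and the standard library are available. Lean on these libraries where they do the work, as an engineer would, in place of code of your own. Each camera call takes 0.05 s, during which the arm holds its last target. There are 200 camera calls.

### The job

Set up the sharpening place: put the long stone into the dark wooden bed, between its two end cleats and centred across it. Lay the short stone flat on the bench behind the bed (the side away from the robot), parallel to it, centred on its middle, with about 3 cm clear between the two; set the wooden saucer right way up on the bench off the bed's left end (as seen from the robot), in line with the bed's length, also about 3 cm clear of it, and stand the oil tin in the middle of the saucer. Keep the oil tin upright all the time, and leave the mallet, the bowl and the jar where they are.

Things in the scene. Friction and masses are not known exactly. Their poses are not given: they have to be found in the camera images.
- bed: Stone bed, in the left or right half of the bench: dark wooden slab, fixed, 80 mm wide (x), 198 long (y), 14 thick, with a cleat across each end (16 along y, 70 along x, 12 high above the slab top); 166 mm clear between cleats. It lies crosswise, turned at most 0.2 rad: +x points away from the robot (behind), +y to the robot's left. Origin: centre of its underside, on the bench top.
- board: Thin white-painted board fixed to the bench, 200 mm (x) by 340 mm (y) by 6 mm thick, in the half of the bench where the bed is not. The two stones, the saucer and the oil tin start on it, in any order, in two rows of two. Origin: centre of its underside; its top is 6 mm up.
- long_stone: The longer of the two grey sharpening stones, a flat rectangular bar with a darker lower layer: 50 mm wide (x), 150 mm long (y), 25 mm high, about 0.4 kg. Origin: centre of its underside.
- short_stone: The shorter grey sharpening stone: 40 mm wide (x), 80 mm long (y), 20 mm high, about 0.14 kg. Origin: centre of its underside.
- saucer: Small round shallow wooden saucer: 66 mm across at the rim, 60 mm at the foot, 14 mm high, wall 4 mm, inner floor 5 mm up and about 54 mm across; about 40 g. Origin: centre of its underside, z up.
- oil_tin: Closed round bare-metal oil tin with a black cap: body 44 mm in diameter and straight-sided up to 58 mm, then a shoulder and a 16 mm wide cap, 80 mm high in all; about 0.16 kg. Origin: centre of its underside, z up.
- mallet: Bystander: round wooden carver's mallet standing on its head, 76 mm across, 200 mm high, loose, beyond the work (farther from the robot). Origin: centre of its underside.
- bowl: Bystander: small round wooden bowl, 120 mm across, 50 mm high, loose, beyond the work. Origin: centre of its underside.
- jar: Bystander: amber glass jar with a steel cap, 60 mm across, 75 mm high, loose, beyond the work. Origin: centre of its underside.

How it is judged:
At the end, for the whole second after the job is handed in: Long stone flat in bed: centred to 13 mm across, 10 along, 0.15 rad. Short stone on bench behind bed: centres 72-108 mm apart, 18 mm off middle, 0.2 rad. Saucer on bench left of bed: centres 144-180 mm apart, 18 mm off line. Tin upright in saucer, within 10 mm of centre. All at rest (x of long_stone in the frame of bed between -0.013 and 0.013 m and y of long_stone in the frame of bed between -0.01 and 0.01 m and z of long_stone in the frame of bed between 0.011 and 0.018 m and angle between the y axis of long_stone and the y axis of bed, either way round below 0.15 rad and x of short_stone in the frame of bed between 0.072 and 0.108 m and y of short_stone in the frame of bed between -0.018 and 0.018 m and z of short_stone in the frame of bed between -0.004 and 0.004 m and angle between the y axis of short_stone and the y axis of bed, either way round below 0.2 rad and y of saucer in the frame of bed between 0.144 and 0.18 m and x of saucer in the frame of bed between -0.018 and 0.018 m and z of saucer in the frame of bed between -0.004 and 0.004 m and horizontal distance between oil_tin and saucer below 0.01 m and z of oil_tin in the frame of saucer between 0.002 and 0.009 m and angle between each of long_stone, short_stone, saucer, oil_tin's own z axis and vertical below 0.1 rad and linear speed of each of long_stone, short_stone, saucer, oil_tin below 0.02 m/s and angular speed of each of long_stone, short_stone, saucer, oil_tin below 0.3 rad/s); the robot touches nothing.
It fails at once if the oil tin is tipped by more than 30 degrees (angle between oil_tin's own z axis and vertical above 0.52 rad).
It fails at once if the mallet is shifted by more than 25 mm (distance of mallet from where it was at the start of the episode above 0.025 m).
It fails at once if the bowl is shifted by more than 25 mm (distance of bowl from where it was at the start of the episode above 0.025 m).
It fails at once if the jar is shifted by more than 25 mm (distance of jar from where it was at the start of the episode above 0.025 m).
It also fails if it takes over 131 s, if anything falls off the work surface, if the arm or the gripper's body presses on something with over 40 N, if the wrist force passes 120 N, or if a joint passes its speed limit or range.

## Working session

There is one attempt and no reset: what is moved stays moved. The work goes in short steps, Python scripts to look and compute and a shell command to move; the robot and the scene stay as the last step left them, time stands still between calls to the robot, and variables do not carry over. Pictures are saved under pics/ and viewed, at most 14 in all, crops included, and the job is handed in when it is done.

```bash
ls; mkdir -p pics; python3 - <<'E'
from bench import ctrl, cams
import cv2
for n in("scene","top"):
    p,d=cams.grab_frame(n); cv2.imwrite(f"pics/{n}0.png",p[:,:,::-1]); c=cams.calibration(n); print(n,c)
print(ctrl.observe())
E
```

```text
bench.py
drive.py
pics
scene {'vertical_fov': 57.31305733824548, 'cx': 322.22933444552245, 'cy': 240.7228705688418, 'cam_to_world': array([[-0.11650039,  0.69927767, -0.70529313,  1.21531099],
       [ 0.99318964,  0.08303388, -0.08172948,  0.08326761],
       [ 0.00141162, -0.71001135, -0.70418882,  0.62016016],
       [ 0.        ,  0.        ,  0.        ,  1.        ]])}
top {'vertical_fov': 42.44833190934149, 'cx': 315.39741336089963, 'cy': 239.880663403531, 'cam_to_world': array([[-0.01250275, -0.99900394,  0.04283473,  0.56491514],
       [-0.99986306,  0.01202609, -0.01136769,  0.01136853],
       [ 0.01084124, -0.04297099, -0.9990175 ,  1.19443124],
       [ 0.        ,  0.        ,  0.        ,  1.        ]])}
{'time': 0.1, 'joint_positions': array([ 1.01287773,  0.4777559 ,  0.02234516,  1.55632903, -0.01150302,
        1.10933065, -0.0830943 ]), 'dq': array([-0.00065954, -0.00261586,  0.00040238, -0.00245751,  0.00170399,
       -0.00147298, -0.00084322]), 'joint_efforts': array([ 5.07089906e-03, -5.84083235e+01,  1.54033095e+00, -2.73310697e+01,
       -5.42419427e-02,  1.31220231e-02,  3.49416428e-05]), 'tool_pos': array([ 0.29325968, -0.60739818,  0.24376314]), 'orientation': array([ 9.74811491e-01,  2.23028786e-01, -2.48434938e-04, -8.10125699e-04]), 'ft_force': array([-0.05052645, -0.70169461,  0.77521045]), 'torque': array([-0.01684463, -0.00123538,  0.00861537]), 'finger_force': 0.0, 'opening': 0.9962348878356575}
```

View pics/top0.png

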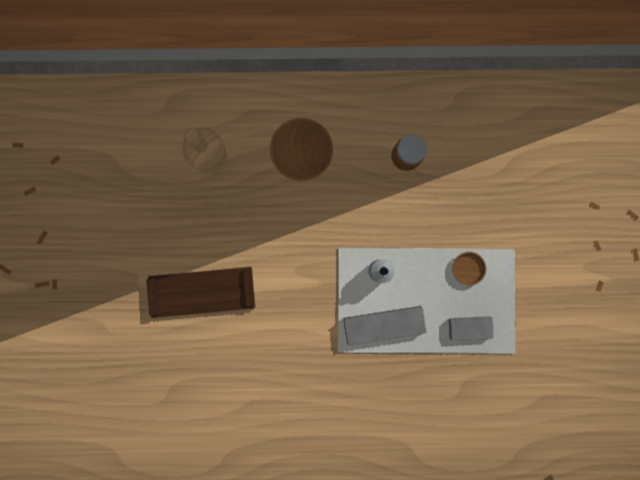

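View pics/scene0.png

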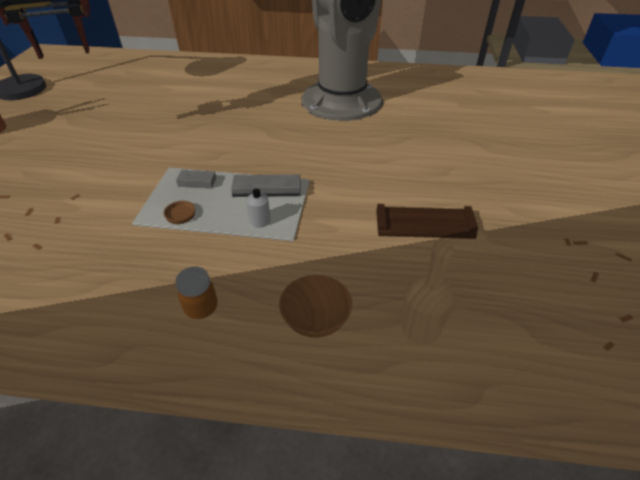

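Top view: bed around (201,292), with its cleats at columns ~152 and 248. Board spans (338,249) to (514,353). On it are the tin cap (383,270), saucer (468,269), long stone (385,327) and short stone (471,328). The scene view shows the same layout from the far side, with tin (258,207), saucer (180,212) and bed (426,221). I'll measure from the depth in both views.

```bash
cat > h.py <<'E'
from bench import ctrl, cams
import numpy as np, cv2
def cloud(n):
    p,d=cams.grab_frame(n); c=cams.calibration(n)
    f=240/np.tan(np.radians(c["vertical_fov"])/2)
    v,u=np.mgrid[:480,:640]
    P=np.stack([(u-c["cx"])/f*d,(v-c["cy"])/f*d,d,np.ones_like(d)],-1)@c["cam_to_world"].T
    P[d==0]=np.nan
    return p,P[...,:3]
def rect(q):
    (x,y),(w,h),a=cv2.minAreaRect((q*1000).astype(np.float32))
    if w<h: w,h,a=h,w,a+90
    a=(a-90+90)%180-90  # heading of long axis relative to y
    return np.round([x,y,w,h],1),round(a,2)
E
python3 - <<'E'
from h import *
out=[]
for n in("top","scene"):
    p,P=cloud(n); Z=P[...,2]
    print(n,"bench z",np.nanmedian(Z[(P[...,0]>.35)&(P[...,0]<.45)&(abs(P[...,1])<.2)]))
    def reg(name,xr,yr,zr):
        m=(P[...,0]>xr[0])&(P[...,0]<xr[1])&(P[...,1]>yr[0])&(P[...,1]<yr[1])&(Z>zr[0])&(Z<zr[1])
        k,l,s,_=cv2.connectedComponentsWithStats(m.astype(np.uint8))
        if k<2: print(name,'none');return
        i=1+np.argmax(s[1:,4]); q=P[l==i]
        print(n,name,len(q),'rect',*rect(q[:,:2]),'mean',np.round(q.mean(0),4),'zmed',np.round(np.median(q[:,2]),4))
    B=((.35,.62),(-.5,.0))
    reg('bedall',(.35,.62),(.1,.5),(.008,.05))
    reg('bedslab',(.35,.62),(.1,.5),(.008,.019))
    reg('cleatL',(.35,.62),(.28,.5),(.0205,.05))
    reg('cleatR',(.35,.62),(.1,.28),(.0205,.05))
    reg('board',*B,(.003,.009))
    reg('long',(.3,.5),(-.26,-.02),(.025,.05))
    reg('short',(.3,.5),(-.5,-.24),(.020,.05))
    reg('saucer',(.48,.62),(-.5,-.24),(.0095,.05))
    reg('tin',(.45,.62),(-.24,-.02),(.04,.1))
    reg('cap',(.45,.62),(-.24,-.02),(.075,.1))
    reg('mallet',(.6,.95),(.1,.4),(.03,.3))
    reg('bowl',(.6,.95),(-.1,.13),(.03,.3))
    reg('jar',(.6,.95),(-.3,-.1),(.03,.3))
p,P=cloud("top")
a=cv2.resize(p[255:330,135:270],None,fx=5,fy=5,interpolation=2)
b=cv2.resize(p[240:360,330:520],None,fx=4,fy=4,interpolation=2)
cv2.imwrite("pics/bed.png",a[:,:,::-1]);cv2.imwrite("pics/board.png",b[:,:,::-1])
E
```

```text
top bench z 0.0015206503191020904
top bedall 4431 rect [520.1 216.9 198.4  80.1] 4.59 mean [0.5201 0.2177 0.0164] zmed 0.0152
top bedslab 3658 rect [520.1 216.3 196.5  80.1] 4.59 mean [0.52   0.2181 0.0146] zmed 0.0146
top cleatL 332 rect [512.8 307.2  69.6  17.2] -85.88 mean [0.5131 0.3068 0.0264] zmed 0.0264
top cleatR 321 rect [527.6 126.3  69.   16.2] -85.51 mean [0.5277 0.1259 0.0265] zmed 0.0265
top board 11067 rect [ 499.8 -213.9  357.5  217.1] -2.34 mean [ 0.5041 -0.2177  0.0063] zmed 0.0063
top long 2149 rect [ 453.2 -130.3  150.    50.8] 7.94 mean [ 0.4535 -0.1299  0.0317] zmed 0.0317
top short 925 rect [ 445.3 -294.8   81.6   40.8] 2.01 mean [ 0.4456 -0.2938  0.0267] zmed 0.0268
top saucer 856 rect [ 558.3 -298.4   73.3   68.4] 23.35 mean [ 0.5581 -0.2953  0.0145] zmed 0.0133
top tin 469 rect [ 556.  -122.8   42.7   42.2] -43.79 mean [ 0.5563 -0.1216  0.0701] zmed 0.069
top cap 65 rect [ 556.1 -123.3   15.7   14.7] -40.02 mean [ 0.5562 -0.1229  0.0858] zmed 0.0865
top mallet 1565 rect [778.4 197.2  74.3  70.2] 40.84 mean [0.7728 0.1923 0.1186] zmed 0.1075
top bowl 1311 rec
[... 765 characters left out ...]
308] zmed 0.0311
scene short 453 rect [ 446.1 -294.2   81.    42.8] 2.78 mean [ 0.4486 -0.293   0.0258] zmed 0.0261
scene saucer 581 rect [ 558.1 -294.8   68.8   64.2] -20.13 mean [ 0.557  -0.2951  0.0145] zmed 0.0129
scene tin 468 rect [ 560.6 -122.9   43.8   40. ] 6.69 mean [ 0.5666 -0.1203  0.0634] zmed 0.0655
scene cap 65 rect [ 557.3 -122.5   15.2   13.8] 47.96 mean [ 0.559  -0.1224  0.0829] zmed 0.0843
scene mallet 3181 rect [788.1 196.5  74.5  62. ] -16.65 mean [0.7975 0.1945 0.1094] zmed 0.1049
scene bowl 1610 rect [785.7  22.7 117.8 117.4] -74.87 mean [0.7745 0.0209 0.0435] zmed 0.0454
scene jar 1327 rect [ 781.9 -178.5   56.6   55.8] 68.65 mean [ 0.7886 -0.1749  0.0625] zmed 0.0718
```

View pics/board.png

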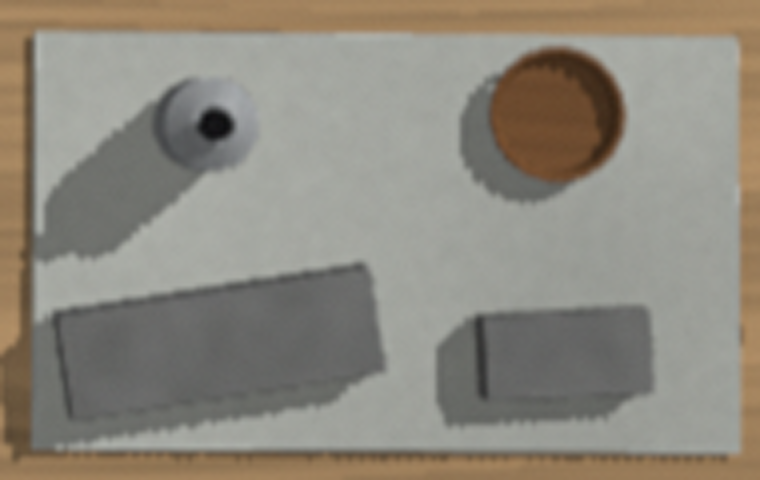

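View pics/bed.png

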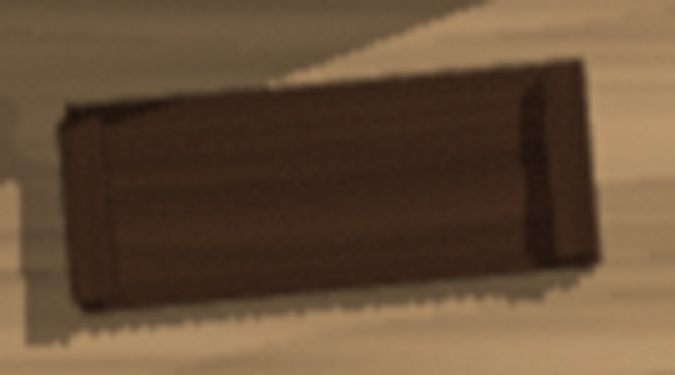

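The board crop shows the long stone's left end low, the saucer rim centre at about (557,114), the short stone's corners (480,315)-(652,390), and the cap at (215,124). The bed crop shows the cleat tops at the left (85,205) and right (575,165). Both views agree to about 2 mm and match the given sizes. Bed centre is (.520,.217), turned +4.6°.

The manual's scale: shifts go in shares of 0.6 m and turns go in shares of pi rad. Converting my numbers, -0.1 rad / 3.1416 = -0.0318.

```bash
cat > to.py <<'E'
# to.py x y tipz yawdeg : turn first, then shift (tool axes)
import sys; from h import *
from scipy.spatial.transform import Rotation as R
x,y,z,a=map(float,sys.argv[1:5]); s=ctrl.observe(); a=np.radians(a)
r=R.from_quat(s["orientation"])
ty=np.array([np.cos(a),np.sin(a),0]); tz=np.array([0,0,-1.]); t=R.from_matrix(np.c_[np.cross(ty,tz),ty,tz])
print("turn",np.round((r.inv()*t).as_rotvec(),3),"shift",np.round(t.inv().apply(np.array([x,y,z+.022])-s["tool_pos"]),4),"F",np.round(s["ft_force"],1),"op",round(s["opening"],3),"q",np.round(s["joint_positions"],2),"t",s["time"])
E
python3 to.py 0.4534 -0.1302 0.10 8.0
python3 drive.py '[{"turn_vec": [0, 0, -0.0318], "jaw": 1}, {"turn_vec": [0, 0, -0.0318], "jaw": 1}, {"turn_vec": [0, 0, -0.0318], "jaw": 1}, {"turn_vec": [0, 0, -0.0318], "jaw": 1}, {"turn_vec": [0, 0, -0.0318], "jaw": 1}]' 30
python3 to.py 0.4534 -0.1302 0.10 8.0
```

```text
turn [-1.000e-03 -0.000e+00 -1.261e+00] shift [0.4505 0.2249 0.1222] F [-0.2  0.1 -0.3] op 1.001 q [ 1.01  0.48  0.02  1.56 -0.01  1.11 -0.08] t 0.25
time: 0.67
tool_pos: [0.2934, -0.6078, 0.2445]
orientation: [0.888, 0.459, -0.0, -0.0]
ft_force: [-0.6, -0.8, 0.2]
opening: 1.0
finger_force: 0.0
turn [-0.    -0.    -0.756] shift [0.4507 0.2249 0.1225] F [-0.6 -0.8  0.2] op 1.0 q [ 1.09  0.48 -0.09  1.55  0.04  1.11  0.38] t 0.6667
```

Converted, -0.12 rad / 3.1416 = -0.0382.

```bash
python3 drive.py '[{"turn_vec": [0, 0, -0.0382], "jaw": 1}, {"turn_vec": [0, 0, -0.0382], "jaw": 1}, {"turn_vec": [0, 0, -0.0382], "jaw": 1}, {"turn_vec": [0, 0, -0.0382], "jaw": 1}, {"turn_vec": [0, 0, -0.0382], "jaw": 1}]' >/dev/null
python3 drive.py '[{"turn_vec": [0, 0, -0.0318], "jaw": 1}, {"turn_vec": [0, 0, -0.0178], "jaw": 1}, {"d": [0.0583, 0.0333, 0], "jaw": 1}, {"d": [0.0583, 0.0333, 0], "jaw": 1}, {"d": [0.0583, 0.0333, 0], "jaw": 1}]' >/dev/null
python3 drive.py '[{"d": [0.0583, 0.0333, 0], "jaw": 1}, {"d": [0.0583, 0.0333, 0], "jaw": 1}, {"d": [0.0583, 0.0333, 0], "jaw": 1}, {"d": [0.0583, 0.0333, 0], "jaw": 1}, {"d": [0.0583, 0.0333, 0], "jaw": 1}]' >/dev/null
python3 drive.py '[{"d": [0.0583, 0.0333, 0], "jaw": 1}, {"d": [0.0583, 0.0333, 0], "jaw": 1}, {"d": [0.0583, 0.0333, 0], "jaw": 1}, {"d": [0.0583, 0, 0], "jaw": 1}, {"jaw": 1}]'
python3 to.py 0.4534 -0.1302 0.10 8.0
```

```text
time: 2.33
tool_pos: [0.4555, -0.1545, 0.2449]
orientation: [0.654, 0.756, 0.001, -0.001]
ft_force: [-0.6, 0.2, -0.2]
opening: 0.999
finger_force: 0.0
turn [ 0.    -0.002  0.005] shift [0.0244 0.0013 0.1229] F [-0.6  0.2 -0.2] op 0.999 q [ 0.65  0.19 -0.5   1.98  0.11  1.    0.24] t 2.3333
```

Converted, 0.04 m / 0.6 = 0.0667, 0.0244 m / 0.6 = 0.0407, 0.005 rad / 3.1416 = 0.0016.

```bash
python3 drive.py '[{"turn_vec": [0, 0, 0.0016], "d": [0.0407, 0.0022, 0], "jaw": 1}, {"d": [0, 0, 0.0667], "jaw": 1}, {"d": [0, 0, 0.0667], "jaw": 1}, {"d": [0, 0, 0.0667], "jaw": 1}, {"d": [0, 0, 0.05], "jaw": 1}]' >/dev/null
python3 drive.py '[{"d": [0, 0, 0.0333], "jaw": 1}, {"d": [0, 0, 0.0333], "jaw": 1}, {"jaw": 1}]'
python3 to.py 0.4534 -0.1302 0.012 8.0
```

```text
time: 3.0
tool_pos: [0.4505, -0.1374, 0.0516]
orientation: [0.66, 0.752, -0.001, -0.003]
ft_force: [-0.8, -0.6, 0.5]
opening: 0.998
finger_force: 0.0
turn [-0.006 -0.002 -0.009] shift [0.0068 0.0039 0.0176] F [-0.8 -0.6  0.5] op 0.998 q [ 0.5   0.48 -0.41  2.15  0.34  0.58 -0.02] t 3.0
```

Converted, 0.01 m / 0.6 = 0.0167, 0.0076 m / 0.6 = 0.0127, -0.009 rad / 3.1416 = -0.0029.

```bash
python3 drive.py '[{"turn_vec": [-0.0019, -0.0006, -0.0029], "d": [0.0113, 0.0065, 0], "jaw": 1}, {"d": [0, 0, 0.0167], "jaw": 1}, {"d": [0, 0, 0.0127], "jaw": 1}, {"jaw": 1}]'
python3 to.py 0.4534 -0.1302 0.012 8.0
```

```text
time: 3.33
tool_pos: [0.4559, -0.1304, 0.0366]
orientation: [0.656, 0.755, 0.001, 0.003]
ft_force: [0.4, 0.7, 0.1]
opening: 1.001
finger_force: 0.0
turn [ 0.006  0.002 -0.   ] shift [ 0.0006 -0.0025  0.0026] F [0.4 0.7 0.1] op 1.001 q [ 0.47  0.5  -0.39  2.16  0.37  0.53 -0.06] t 3.3333
```

```bash
python3 drive.py '[{"jaw": 1}, {"jaw": 1}]' >/dev/null; python3 to.py 0.4534 -0.1302 0.012 8.0
python3 drive.py '[{"jaw": 0}, {"jaw": 0}, {"jaw": 0}, {"jaw": 0}, {"jaw": 0}]' 40
python3 to.py 0.5202 0.2168 0.012 4.6
```

```text
turn [ 0.007  0.002 -0.001] shift [ 0.0009 -0.0029  0.0035] F [0.9 1.1 0.6] op 1.001 q [ 0.47  0.5  -0.39  2.16  0.37  0.54 -0.06] t 3.5
time: 3.92
tool_pos: [0.4561, -0.1306, 0.0372]
orientation: [0.656, 0.754, 0.002, 0.003]
ft_force: [-0.4, -0.3, -0.4]
opening: 0.66
finger_force: 0.0
turn [0.006 0.002 0.059] shift [0.3411 0.0917 0.0032] F [-0.4 -0.3 -0.4] op 0.66 q [ 0.47  0.5  -0.39  2.16  0.37  0.54 -0.06] t 3.9167
```

Converted, 0.003 m / 0.6 = 0.005, 0.0009 m / 0.6 = 0.0015, 0.007 rad / 3.1416 = 0.0022.

```bash
python3 drive.py '[{"turn_vec": [0.0022, 0.0006, 0], "d": [0.0015, 0, 0.005], "jaw": 0}, {"jaw": 0}, {"jaw": 0}, {"jaw": 0}, {"jaw": 0}]' 40
python3 drive.py '[{"d": [0, 0, -0.0167], "jaw": 0}, {"d": [0, 0, -0.05], "jaw": 0}, {"d": [0, 0, -0.05], "jaw": 0}, {"jaw": 0}, {"jaw": 0}]' 40
python3 to.py 0.5202 0.2168 0.10 4.6
```

```text
time: 4.33
tool_pos: [0.4556, -0.1296, 0.0338]
orientation: [0.656, 0.754, -0.0, -0.001]
ft_force: [0.0, -0.3, -3.7]
opening: 0.563
finger_force: 40.0
time: 4.75
tool_pos: [0.4575, -0.1297, 0.1057]
orientation: [0.656, 0.754, 0.001, 0.002]
ft_force: [-0.2, -0.0, -4.0]
opening: 0.568
finger_force: 40.0
turn [0.003 0.001 0.059] shift [ 0.3404  0.0903 -0.0163] F [-0.2 -0.  -4. ] op 0.568 q [ 0.54  0.39 -0.47  2.12  0.27  0.69  0.03] t 4.75
```

Converted, 0.034 m / 0.6 = 0.0567, 0.009 m / 0.6 = 0.015, 0.02 rad / 3.1416 = 0.0064.

```bash
python3 drive.py '[{"turn_vec": [0, 0, 0.0064], "d": [0.0567, 0.015, 0], "jaw": 0}, {"turn_vec": [0, 0, 0.0064], "d": [0.0567, 0.015, 0], "jaw": 0}, {"turn_vec": [0, 0, 0.006], "d": [0.0567, 0.015, 0], "jaw": 0}, {"d": [0.0567, 0.015, 0], "jaw": 0}, {"d": [0.0567, 0.015, 0], "jaw": 0}]' >/dev/null
python3 drive.py '[{"d": [0.0567, 0.015, 0], "jaw": 0}, {"d": [0.0567, 0.015, 0], "jaw": 0}, {"d": [0.0567, 0.015, 0], "jaw": 0}, {"d": [0.0567, 0.015, 0], "jaw": 0}, {"d": [0.0333, 0.015, 0], "jaw": 0}]' >/dev/null
python3 drive.py '[{"jaw": 0}, {"jaw": 0}, {"jaw": 0}]'
python3 to.py 0.5202 0.2168 0.022 4.6
```

```text
time: 5.83
tool_pos: [0.5145, 0.2019, 0.1024]
orientation: [0.678, 0.735, -0.002, -0.001]
ft_force: [-1.4, 0.1, -3.0]
opening: 0.568
finger_force: 40.0
turn [-0.004  0.002 -0.   ] shift [0.0144 0.0068 0.0584] F [-1.4  0.1 -3. ] op 0.568 q [-0.1   0.51 -0.49  1.94  0.33  0.78 -0.7 ] t 5.8333
```

Converted, 0.02 m / 0.6 = 0.0333, 0.0144 m / 0.6 = 0.024, -0.004 rad / 3.1416 = -0.0013.

```bash
python3 drive.py '[{"turn_vec": [-0.0013, 0.0006, 0], "d": [0.024, 0.0113, 0], "jaw": 0}, {"d": [0, 0, 0.0333], "jaw": 0}, {"d": [0, 0, 0.0167], "jaw": 0}, {"jaw": 0}, {"jaw": 0}]'
python3 to.py 0.5202 0.2168 0.022 4.6
python3 - <<'E'
from h import *
p,P=cloud("scene"); cv2.imwrite("pics/s1.png",cv2.resize(p[120:270,340:540],None,fx=4,fy=4,interpolation=2)[:,:,::-1])
E
```

```text
time: 6.25
tool_pos: [0.5205, 0.2166, 0.073]
orientation: [0.679, 0.734, 0.0, 0.0]
ft_force: [0.0, -0.3, -4.1]
opening: 0.566
finger_force: 40.0
turn [ 0.    -0.    -0.001] shift [ 0.0002 -0.0003  0.029 ] F [ 0.  -0.3 -4.1] op 0.566 q [-0.14  0.56 -0.47  1.93  0.37  0.73 -0.75] t 6.25
```

View pics/s1.png

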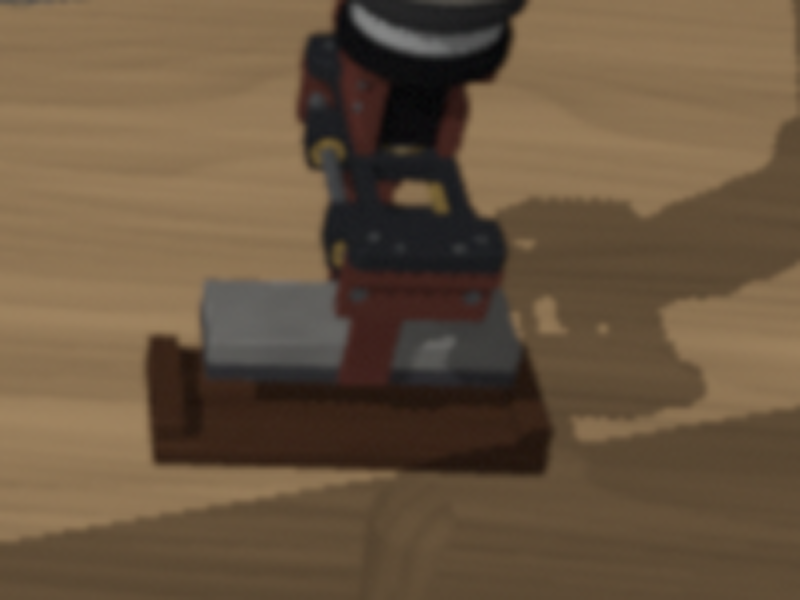

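The stone is held level above the bed, its ends at crop columns ~205 and ~520. I'll measure it in the cloud before lowering.

Converted, 0.012 m / 0.6 = 0.02, 0.01 m / 0.6 = 0.0167.

```bash
python3 - <<'E'
from h import *
p,P=cloud("scene")
m=(abs(P[...,2]-.0645)<.012)&(abs(P[...,0]-.53)<.06)&(abs(P[...,1]-.217)<.11)&(p.max(2).astype(int)-p.min(2)<25)&(p.min(2)>60)
q=P[m]; print(len(q),rect(q[:,:2]),np.percentile(q[:,2],[5,50,95]))
E
python3 drive.py '[{"d": [0.0003, 0, 0.02], "jaw": 0}, {"d": [0, 0, 0.0167], "jaw": 0}, {"d": [0, 0, 0.005], "jaw": 0}, {"jaw": 0}]'
```

```text
890 (array([522. , 215.8, 148.9,  52.2]), 4.66) [0.05768962 0.07015824 0.07224347]
time: 6.68
tool_pos: [0.5204, 0.2178, 0.0475]
orientation: [0.678, 0.735, 0.0, -0.0]
ft_force: [-0.7, -0.5, -3.2]
opening: 0.566
finger_force: 40.0
```

Converted, 0.003 m / 0.6 = 0.005, 0.002 m / 0.6 = 0.0033.

```bash
python3 drive.py '[{"d": [0, 0, 0.005], "jaw": 0}, {"d": [0, 0, 0.0033], "jaw": 0}, {"jaw": 0}, {"jaw": 0}]'
python3 drive.py '[{"jaw": 0.8}, {"jaw": 0.8}, {"jaw": 0.8}, {"jaw": 0.8}, {"jaw": 0.8}]'
python3 drive.py '[{"d": [0, 0, -0.0333], "jaw": 0.8}, {"d": [0, 0, -0.0667], "jaw": 0.8}, {"d": [0, 0, -0.0667], "jaw": 0.9}, {"d": [0, 0, -0.0667], "jaw": 1}, {"jaw": 1}]'
python3 to.py 0.4456 -0.2942 0.10 2.4
```

```text
time: 7.02
tool_pos: [0.5215, 0.2185, 0.044]
orientation: [0.678, 0.735, 0.002, 0.0]
ft_force: [0.3, 0.1, -3.9]
opening: 0.567
finger_force: 40.0
time: 7.43
tool_pos: [0.5217, 0.2186, 0.0443]
orientation: [0.678, 0.735, 0.002, 0.0]
ft_force: [0.6, 0.1, 0.3]
opening: 0.796
finger_force: 0.0
time: 7.85
tool_pos: [0.5247, 0.2207, 0.1918]
orientation: [0.678, 0.735, 0.008, 0.003]
ft_force: [0.6, 0.5, 0.3]
opening: 0.978
finger_force: 0.0
turn [ 0.015 -0.006  0.038] shift [-0.5112 -0.1006  0.0698] F [0.6 0.5 0.3] op 0.978 q [-0.08  0.41 -0.54  1.85  0.26  0.94 -0.65] t 7.85
```

Converted, -0.038 m / 0.6 = -0.0633, -0.008 m / 0.6 = -0.0133, 0.038 rad / 3.1416 = 0.0121.

```bash
python3 drive.py '[{"turn_vec": [0.0048, -0.0019, 0.0121], "jaw": 1}, {"d": [-0.0633, -0.0133, 0], "jaw": 1}, {"d": [-0.0633, -0.0133, 0], "jaw": 1}, {"d": [-0.0633, -0.0133, 0], "jaw": 1}, {"d": [-0.0633, -0.0133, 0], "jaw": 1}]' >/dev/null
python3 drive.py '[{"d": [-0.0633, -0.0133, 0], "jaw": 1}, {"d": [-0.0633, -0.0133, 0], "jaw": 1}, {"d": [-0.0633, -0.0133, 0], "jaw": 1}, {"d": [-0.0633, -0.0133, 0], "jaw": 1}, {"d": [-0.0633, -0.0133, 0], "jaw": 1}]' >/dev/null
python3 drive.py '[{"d": [-0.0633, -0.0133, 0], "jaw": 1}, {"d": [-0.0633, -0.0133, 0], "jaw": 1}, {"d": [-0.0583, -0.0133, 0], "jaw": 1}, {"jaw": 1}, {"jaw": 1}]' >/dev/null
python3 to.py 0.4456 -0.2942 0.05 2.4
python3 - <<'E'
from h import *
p,P=cloud("top");Z=P[...,2]
def f(zr,c,h): 
    m=(Z>zr[0])&(Z<zr[1])&(abs(P[...,0]-c[0])<h[0])&(abs(P[...,1]-c[1])<h[1]); q=P[m]; print(rect(q[:,:2]),np.median(q[:,2]))
f((.034,.06),(.52,.217),(.05,.12))
E
```

```text
turn [-0.012  0.005 -0.005] shift [-0.0536 -0.      0.1148] F [0.6 1.2 0.5] op 0.999 q [ 0.67  0.29 -0.35  1.99  0.14  0.89  0.27] t 9.1
(array([520. , 223.7, 161.8,  50. ]), 4.69) 0.03966525520021469
```

Converted, 0.03 m / 0.6 = 0.05, -0.027 m / 0.6 = -0.045, -0.006 rad / 3.1416 = -0.0019.

```bash
python3 drive.py '[{"turn_vec": [-0.0019, 0.0006, -0.0016], "d": [-0.045, 0, 0.0167], "jaw": 1}, {"d": [-0.0442, 0, 0.0333], "jaw": 1}, {"d": [0, 0, 0.05], "jaw": 1}, {"jaw": 1}, {"jaw": 1}]' >/dev/null
python3 to.py 0.4456 -0.2942 0.011 2.4
python3 - <<'E'
from h import *
p,P=cloud("top");Z=P[...,2]
cv2.imwrite("pics/bed1.png",cv2.resize(p[255:330,135:270],None,fx=5,fy=5,interpolation=2)[:,:,::-1])
m=((Z>.036)&(Z<.06)&(abs(P[...,0]-.52)<.05)&(abs(P[...,1]-.217)<.12)).astype(np.uint8)
k,l,s,c=cv2.connectedComponentsWithStats(m); print(s,c)
i=1+np.argmax(s[1:,4]);q=P[l==i];print(rect(q[:,:2]),q.mean(0),np.percentile(q[:,1],[0,1,99,100]))
th=np.radians(4.6);b=(q[:,:2]-[.5202,.2168])@np.array([[np.cos(th),-np.sin(th)],[np.sin(th),np.cos(th)]]);print("in bed",np.percentile(b,[1,50,99],axis=0))
E
```

```text
turn [-0.009 -0.001  0.008] shift [-0.0046 -0.0004  0.0933] F [-0.8 -0.   0.8] op 1.0 q [ 0.71  0.42 -0.32  1.98  0.18  0.78  0.34] t 9.5667
[[     0      0    640    480 305137]
 [   157    275     83     34   2063]] [[320.32230441 239.14602621]
 [197.87348522 291.8560349 ]]
(array([520.4, 218.1, 150.3,  50. ]), 4.56) [0.52032919 0.21794578 0.03992206] [0.14187587 0.1449102  0.29113208 0.29414809]
in bed [[-0.02405927 -0.07252124]
 [ 0.00010398  0.00101324]
 [ 0.02482707  0.07462165]]
```

View pics/bed1.png

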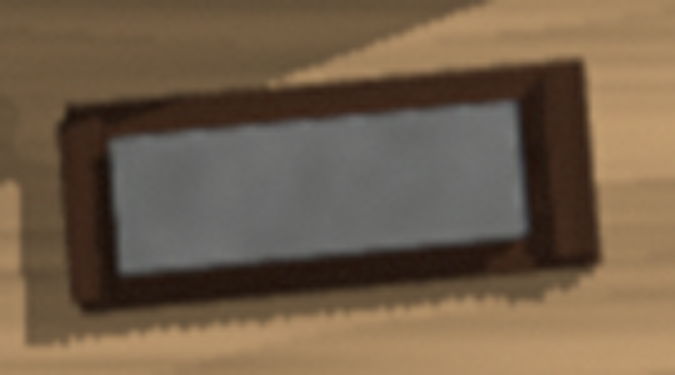

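The long stone lies squarely in the bed, at crop (110,140)-(528,240), within about 1 mm of centre. Now the short stone.

Converted, 0.03 m / 0.6 = 0.05, 0.023 m / 0.6 = 0.0383, -0.004 rad / 3.1416 = -0.0013.

```bash
python3 drive.py '[{"turn_vec": [-0.0013, 0, 0.0013], "d": [-0.0077, 0, 0.05], "jaw": 1}, {"d": [0, 0, 0.05], "jaw": 1}, {"d": [0, 0, 0.0383], "jaw": 1}, {"d": [0, 0, 0.0133], "jaw": 1}, {"jaw": 1}]' >/dev/null
python3 drive.py '[{"jaw": 1}]' >/dev/null
python3 to.py 0.4456 -0.2942 0.011 2.4
```

```text
turn [-0.     0.003  0.003] shift [ 0.0024 -0.0016  0.0047] F [0.6 0.3 0.1] op 0.999 q [ 0.68  0.56 -0.27  2.02  0.26  0.6   0.28] t 10.1167
```

Converted, 0.003 m / 0.6 = 0.005, 0.0024 m / 0.6 = 0.004, 0.003 rad / 3.1416 = 0.001.

```bash
python3 drive.py '[{"turn_vec": [0, 0.001, 0.001], "d": [0.004, -0.0027, 0.005], "jaw": 0.6}, {"jaw": 0}, {"jaw": 0}, {"jaw": 0}, {"jaw": 0}]' 25 >/dev/null
python3 drive.py '[{"jaw": 0}, {"jaw": 0}, {"jaw": 0}, {"jaw": 0}, {"jaw": 0}]'
python3 drive.py '[{"d": [0, 0, -0.0167], "jaw": 0}, {"d": [0, 0, -0.05], "jaw": 0}, {"d": [0, 0, -0.0667], "jaw": 0}, {"d": [0, 0, -0.0667], "jaw": 0}, {"jaw": 0}]'
python3 to.py 0.6105 0.2242 0.10 4.6
```

```text
time: 10.95
tool_pos: [0.4445, -0.2947, 0.0333]
orientation: [0.693, 0.721, -0.0, -0.001]
ft_force: [-0.8, 0.6, 0.8]
opening: 0.452
finger_force: 25.0
time: 11.37
tool_pos: [0.4483, -0.2965, 0.1607]
orientation: [0.693, 0.721, 0.001, 0.005]
ft_force: [1.0, -1.4, -0.9]
opening: 0.451
finger_force: 25.0
turn [ 0.008  0.006 -0.04 ] shift [0.506  0.2034 0.0387] F [ 1.  -1.4 -0.9] op 0.451 q [ 0.74  0.37 -0.33  1.95  0.16  0.83  0.36] t 11.3667
```

Converted, 0.038 m / 0.6 = 0.0633, 0.015 m / 0.6 = 0.025, -0.04 rad / 3.1416 = -0.0127.

```bash
python3 drive.py '[{"turn_vec": [0, 0, -0.0127], "jaw": 0}, {"d": [0.0633, 0.025, 0], "jaw": 0}, {"d": [0.0633, 0.025, 0], "jaw": 0}, {"d": [0.0633, 0.025, 0], "jaw": 0}, {"d": [0.0633, 0.025, 0], "jaw": 0}]' >/dev/null
python3 drive.py '[{"d": [0.0633, 0.025, 0], "jaw": 0}, {"d": [0.0633, 0.025, 0], "jaw": 0}, {"d": [0.0633, 0.025, 0], "jaw": 0}, {"d": [0.0633, 0.025, 0], "jaw": 0}, {"d": [0.0633, 0.025, 0], "jaw": 0}]' >/dev/null
python3 drive.py '[{"d": [0.0633, 0.025, 0], "jaw": 0}, {"d": [0.0633, 0.025, 0], "jaw": 0}, {"d": [0.0633, 0.025, 0], "jaw": 0}, {"d": [0.05, 0.025, 0], "jaw": 0}, {"jaw": 0}]' >/dev/null
python3 drive.py '[{"jaw": 0}, {"jaw": 0}]' >/dev/null
python3 to.py 0.6105 0.2242 0.05 4.6
```

```text
turn [-0.003  0.001 -0.   ] shift [0.019  0.0125 0.0807] F [ 0.7 -0.2 -2.2] op 0.455 q [-0.1   0.54 -0.44  1.72  0.28  0.95 -0.57] t 12.7833
```

Converted, 0.03 m / 0.6 = 0.05, 0.02 m / 0.6 = 0.0333.

```bash
python3 drive.py '[{"d": [0.0317, 0.0208, 0], "jaw": 0}, {"d": [0, 0, 0.05], "jaw": 0}, {"d": [0, 0, 0.05], "jaw": 0}, {"d": [0, 0, 0.0333], "jaw": 0}, {"jaw": 0}]' >/dev/null
python3 drive.py '[{"jaw": 0}, {"jaw": 0}]' >/dev/null
python3 to.py 0.6105 0.2242 0.0065 4.6
```

```text
turn [-0.    -0.001 -0.002] shift [-0.0001 -0.0013  0.0462] F [ 0.8  0.2 -0.7] op 0.455 q [-0.16  0.66 -0.41  1.72  0.33  0.83 -0.64] t 13.3667
```

Converted, 0.02 m / 0.6 = 0.0333, 0.015 m / 0.6 = 0.025.

```bash
python3 drive.py '[{"d": [0, -0.0017, 0.0333], "jaw": 0}, {"d": [0, 0, 0.025], "jaw": 0}, {"d": [0, 0, 0.0117], "jaw": 0}, {"d": [0, 0, 0.005], "jaw": 0}, {"jaw": 0}]' >/dev/null
python3 drive.py '[{"jaw": 0}, {"jaw": 0}]' >/dev/null
python3 to.py 0.6105 0.2242 0.0055 4.6
```

```text
turn [-0.001 -0.001 -0.   ] shift [-0.0014  0.      0.0015] F [ 0.3  0.2 -1. ] op 0.454 q [-0.18  0.72 -0.38  1.73  0.37  0.76 -0.66] t 13.95
```

Converted, 0.001 m / 0.6 = 0.0017.

```bash
python3 drive.py '[{"d": [0, 0, 0.0017], "jaw": 0}, {"jaw": 0}, {"jaw": 0.62}, {"jaw": 0.62}, {"jaw": 0.62}]'
python3 drive.py '[{"d": [0, 0, -0.0167], "jaw": 0.62}, {"d": [0, 0, -0.0667], "jaw": 0.62}, {"d": [0, 0, -0.0667], "jaw": 0.9}, {"d": [0, 0, -0.0667], "jaw": 1}, {"d": [0, 0, -0.05], "jaw": 1}]'
python3 to.py 0.558 -0.2955 0.10 3
```

```text
time: 14.37
tool_pos: [0.61, 0.2254, 0.0276]
orientation: [0.678, 0.735, -0.0, -0.001]
ft_force: [-0.5, 0.2, 0.5]
opening: 0.61
finger_force: 0.0
time: 14.78
tool_pos: [0.6109, 0.2259, 0.1917]
orientation: [0.678, 0.735, 0.001, -0.0]
ft_force: [0.6, 0.7, -0.1]
opening: 0.806
finger_force: 0.0
turn [ 0.002 -0.002  0.028] shift [-0.5179 -0.0801  0.0697] F [ 0.6  0.7 -0.1] op 0.806 q [-0.12  0.53 -0.45  1.64  0.26  1.03 -0.58] t 14.7833
```

Converted, -0.038 m / 0.6 = -0.0633, -0.006 m / 0.6 = -0.01, 0.028 rad / 3.1416 = 0.0089.

```bash
python3 drive.py '[{"turn_vec": [0, 0, 0.0089], "jaw": 1}, {"d": [-0.0633, -0.01, 0], "jaw": 1}, {"d": [-0.0633, -0.01, 0], "jaw": 1}, {"d": [-0.0633, -0.01, 0], "jaw": 1}, {"d": [-0.0633, -0.01, 0], "jaw": 1}]' >/dev/null
python3 drive.py '[{"d": [-0.0633, -0.01, 0], "jaw": 1}, {"d": [-0.0633, -0.01, 0], "jaw": 1}, {"d": [-0.0633, -0.01, 0], "jaw": 1}, {"d": [-0.0633, -0.01, 0], "jaw": 1}, {"d": [-0.0633, -0.01, 0], "jaw": 1}]' >/dev/null
python3 drive.py '[{"d": [-0.0633, -0.01, 0], "jaw": 1}, {"d": [-0.0633, -0.01, 0], "jaw": 1}, {"d": [-0.0633, -0.01, 0], "jaw": 1}, {"d": [-0.0633, -0.01, 0], "jaw": 1}, {"jaw": 1}]' >/dev/null
python3 drive.py '[{"jaw": 1}]' >/dev/null
python3 to.py 0.558 -0.2955 0.05 3
python3 - <<'E'
from h import *
p,P=cloud("top");Z=P[...,2]
m=((Z>.015)&(Z<.06)&(abs(P[...,0]-.61)<.045)&(abs(P[...,1]-.224)<.12)).astype(np.uint8)
k,l,s,c=cv2.connectedComponentsWithStats(m)
i=1+np.argmax(s[1:,4]);q=P[l==i];print(rect(q[:,:2]),q.mean(0))
th=np.radians(4.6);b=(q[:,:2]-[.5202,.2168])@np.array([[np.cos(th),-np.sin(th)],[np.sin(th),np.cos(th)]]);print("in bed",np.percentile(b,[1,50,99],axis=0))
E
```

```text
turn [-0.002  0.    -0.006] shift [-0.0201  0.      0.1155] F [ 0.3  0.  -0.5] op 1.004 q [ 0.61  0.47 -0.34  1.72  0.19  0.98  0.25] t 16.1167
(array([608.8, 225. ,  81. ,  40.2]), 4.68) [0.6086294  0.22453545 0.02057476]
in bed [[ 0.06919079 -0.03852271]
 [ 0.08879579  0.00045691]
 [ 0.10827331  0.04017133]]
```

Short stone is at 89 mm, 0.5 mm off the middle, so it is good. Next the saucer.

Converted, 0.035 m / 0.6 = 0.0583, 0.025 m / 0.6 = 0.0417, -0.006 rad / 3.1416 = -0.0019.

```bash
python3 drive.py '[{"turn_vec": [0, 0, -0.0019], "d": [-0.0335, 0, 0.0333], "jaw": 1}, {"d": [0, 0, 0.0583], "jaw": 1}, {"d": [0, 0, 0.0583], "jaw": 1}, {"d": [0, 0, 0.0417], "jaw": 1}, {"jaw": 1}]' >/dev/null
python3 drive.py '[{"jaw": 1}]' >/dev/null
python3 to.py 0.558 -0.2955 0.009 3
```

```text
turn [-0.004 -0.003  0.008] shift [-0.0056 -0.0011  0.0407] F [-0.1 -0.2  0.1] op 1.001 q [ 0.6   0.62 -0.31  1.78  0.25  0.78  0.23] t 16.6667
```

Converted, 0.02 m / 0.6 = 0.0333, 0.015 m / 0.6 = 0.025, 0.005 rad / 3.1416 = 0.0016.

```bash
python3 drive.py '[{"turn_vec": [-0.001, -0.001, 0.0016], "d": [-0.0083, -0.0017, 0.0333], "jaw": 1}, {"d": [0, 0, 0.025], "jaw": 1}, {"d": [0, 0, 0.0083], "jaw": 1}, {"jaw": 1}, {"jaw": 1}]' >/dev/null
python3 to.py 0.558 -0.2955 0.009 3
```

```text
turn [0.003 0.003 0.001] shift [ 0.0016 -0.0013  0.0028] F [-0.7  0.2 -0.2] op 0.999 q [ 0.6   0.68 -0.29  1.79  0.28  0.71  0.22] t 17.0833
```

Converted, 0.002 m / 0.6 = 0.0033, 0.0016 m / 0.6 = 0.0027, 0.003 rad / 3.1416 = 0.001.

```bash
python3 drive.py '[{"turn_vec": [0.001, 0.001, 0], "d": [0.0027, -0.0022, 0.0033], "jaw": 0.9}, {"jaw": 0}, {"jaw": 0}, {"jaw": 0}, {"jaw": 0}]' 12
python3 drive.py '[{"jaw": 0}, {"jaw": 0}, {"jaw": 0}]'
python3 drive.py '[{"d": [0, 0, -0.0167], "jaw": 0}, {"d": [0, 0, -0.0333], "jaw": 0}, {"d": [0, 0, -0.05], "jaw": 0}, {"d": [0, 0, -0.0667], "jaw": 0}, {"d": [0, 0, -0.05], "jaw": 0}]'
python3 to.py 0.5071 0.3785 0.10 4.6
python3 - <<'E'
from h import *
p,P=cloud("scene"); cv2.imwrite("pics/s2.png",cv2.resize(p[60:260,80:340],None,fx=3,fy=3,interpolation=2)[:,:,::-1])
E
```

```text
time: 17.5
tool_pos: [0.5571, -0.2959, 0.0306]
orientation: [0.688, 0.726, -0.0, -0.0]
ft_force: [0.7, 0.7, 3.4]
opening: 0.732
finger_force: 12.0
time: 17.75
tool_pos: [0.5571, -0.2959, 0.0306]
orientation: [0.688, 0.726, -0.0, -0.001]
ft_force: [-0.7, 1.4, 5.1]
opening: 0.731
finger_force: 12.0
time: 18.17
tool_pos: [0.5569, -0.2959, 0.1626]
orientation: [0.688, 0.726, -0.0, -0.001]
ft_force: [1.0, 0.9, 0.8]
opening: 0.733
finger_force: 12.0
turn [-0.001 -0.001 -0.027] shift [0.6762 0.0044 0.0406] F [1.  0.9 0.8] op 0.733 q [ 0.64  0.51 -0.34  1.72  0.2   0.94  0.28] t 18.1667
```

View pics/s2.png

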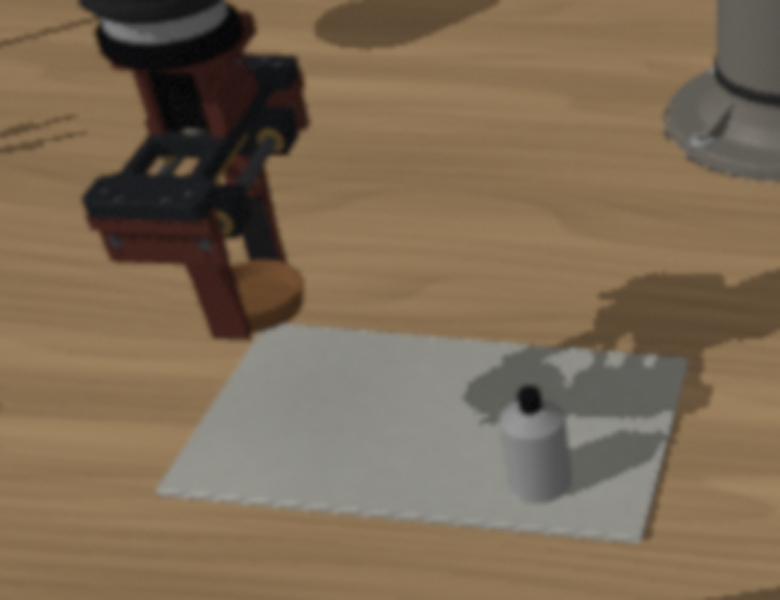

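Saucer is in the jaws, around crop (265,295); tin upright at (537,450). I'll check the saucer's tilt.

```bash
python3 - <<'E'
from h import *
p,P=cloud("scene"); Z=P[...,2]
h=cv2.cvtColor(p,cv2.COLOR_RGB2HSV)
m=(abs(P[...,0]-.557)<.05)&(abs(P[...,1]+.296)<.045)&(Z>.12)&(Z<.18)
r,g,b=[p[...,i].astype(int) for i in range(3)]
m&=(r-b>35)&(g-b>12)
q=P[m]; c=q.mean(0); w,_,v=np.linalg.svd(q-c); print(len(q),c,v[2],w,q.min(0),q.max(0))
i=P[m&(Z<.1525)]
cv2.imwrite("pics/s3.png",cv2.resize(p[130:180,140:190],None,fx=10,fy=10,interpolation=2)[:,:,::-1])
E
```

```text
462 [ 0.55397326 -0.28836745  0.15321999] [-0.004383    0.02114343 -0.99976685] [[-0.06572199  0.04351837 -0.22217128 ...  0.09737984  0.09446815
   0.0998265 ]
 [-0.07018137  0.04007369 -0.19461787 ...  0.02312469  0.0214223
   0.02773199]
 [-0.0620367   0.04078401 -0.19542966 ...  0.00500867  0.02030916
   0.02339718]
 ...
 [ 0.09315657 -0.03701567  0.02140917 ...  0.99080628 -0.00888174
  -0.00946487]
 [ 0.08878489 -0.03260051  0.03528941 ... -0.00865147  0.99143677
  -0.00913461]
 [ 0.09291243 -0.03924604  0.03990524 ... -0.00921553 -0.0091391
   0.99022501]] [ 0.51489016 -0.32508379  0.14435026] [ 0.60206084 -0.26242251  0.17970495]
```

View pics/s3.png

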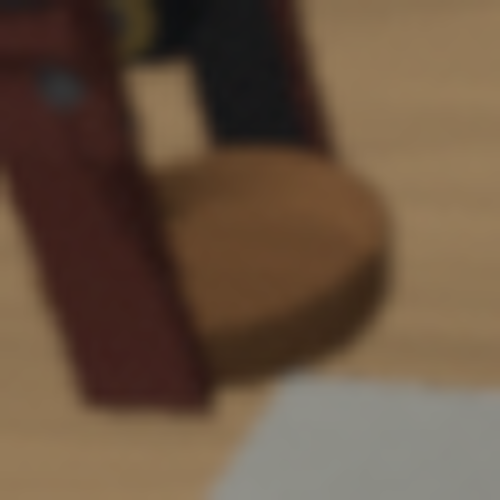

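Saucer is level (tilt about 0.02) and right way up. Carrying it over.

Converted, 0.038 m / 0.6 = 0.0633, -0.027 rad / 3.1416 = -0.0086.

```bash
python3 drive.py '[{"turn_vec": [0, 0, -0.0086], "jaw": 0}, {"d": [0.0633, 0, 0], "jaw": 0}, {"d": [0.0633, 0, 0], "jaw": 0}, {"d": [0.0633, 0, 0], "jaw": 0}, {"d": [0.0633, 0, 0], "jaw": 0}]' >/dev/null
python3 drive.py '[{"d": [0.0633, 0, 0], "jaw": 0}, {"d": [0.0633, 0, 0], "jaw": 0}, {"d": [0.0633, 0, 0], "jaw": 0}, {"d": [0.0633, 0, 0], "jaw": 0}, {"d": [0.0633, 0, 0], "jaw": 0}]' >/dev/null
python3 drive.py '[{"d": [0.0633, 0, 0], "jaw": 0}, {"d": [0.0633, 0, 0], "jaw": 0}, {"d": [0.0633, 0, 0], "jaw": 0}, {"d": [0.0633, 0, 0], "jaw": 0}, {"d": [0.0633, 0, 0], "jaw": 0}]' >/dev/null
python3 drive.py '[{"d": [0.0633, 0, 0], "jaw": 0}, {"d": [0.0633, 0, 0], "jaw": 0}, {"d": [0.05, 0, 0], "jaw": 0}, {"jaw": 0}, {"jaw": 0}]' >/dev/null
python3 to.py 0.5071 0.3785 0.04 4.6
```

```text
turn [-0.005 -0.     0.005] shift [0.0366 0.0061 0.0967] F [-0.2 -0.4 -1.2] op 0.739 q [-0.33  0.51 -0.49  1.77  0.29  0.94 -0.85] t 19.9333
```

Converted, 0.0366 m / 0.6 = 0.061, 0.03 m / 0.6 = 0.05, -0.004 rad / 3.1416 = -0.0013.

```bash
python3 drive.py '[{"turn_vec": [-0.0013, 0, 0.0013], "d": [0.061, 0.0102, 0], "jaw": 0}, {"d": [0, 0, 0.05], "jaw": 0}, {"d": [0, 0, 0.05], "jaw": 0}, {"d": [0, 0, 0.05], "jaw": 0}, {"jaw": 0}]' >/dev/null
python3 drive.py '[{"jaw": 0}, {"jaw": 0}]' >/dev/null
python3 to.py 0.5071 0.3785 0.0045 4.6
```

```text
turn [ 0.003 -0.001 -0.005] shift [ 0.0023 -0.0027  0.0449] F [0.  0.5 0.3] op 0.735 q [-0.41  0.65 -0.44  1.76  0.37  0.81 -0.96] t 20.5167
```

Converted, 0.02 m / 0.6 = 0.0333, 0.015 m / 0.6 = 0.025, -0.004 rad / 3.1416 = -0.0013.

```bash
python3 drive.py '[{"turn_vec": [0.001, 0, -0.0013], "d": [0.0038, -0.0045, 0.0333], "jaw": 0}, {"d": [0, 0, 0.025], "jaw": 0}, {"d": [0, 0, 0.0117], "jaw": 0}, {"jaw": 0}, {"jaw": 0}]'
python3 to.py 0.5071 0.3785 0.0035 4.6
```

```text
time: 20.93
tool_pos: [0.5066, 0.3791, 0.0288]
orientation: [0.678, 0.735, -0.0, -0.001]
ft_force: [0.4, 0.1, -0.0]
opening: 0.735
finger_force: 12.0
turn [-0.001 -0.001 -0.001] shift [-0.0007  0.0004  0.0033] F [ 0.4  0.1 -0. ] op 0.735 q [-0.44  0.71 -0.42  1.78  0.4   0.74 -0.99] t 20.9333
```

Converted, 0.0015 m / 0.6 = 0.0025, 0.001 m / 0.6 = 0.0017.

```bash
python3 drive.py '[{"d": [0, 0, 0.0025], "jaw": 0}, {"d": [0, 0, 0.0017], "jaw": 0}, {"jaw": 0}, {"jaw": 0}]'
python3 drive.py '[{"jaw": 0.85}, {"jaw": 0.95}, {"jaw": 1}, {"jaw": 1}, {"d": [0, 0, -0.0167], "jaw": 1}]'
python3 drive.py '[{"d": [0, 0, -0.05], "jaw": 1}, {"d": [0, 0, -0.0667], "jaw": 1}, {"d": [0, 0, -0.0667], "jaw": 1}, {"d": [0, 0, -0.0667], "jaw": 1}, {"jaw": 1}]'
python3 to.py 0.5565 -0.1226 0.12 4
```

```text
time: 21.27
tool_pos: [0.5066, 0.3794, 0.0264]
orientation: [0.678, 0.735, 0.0, -0.001]
ft_force: [0.6, 0.6, -0.3]
opening: 0.735
finger_force: 12.0
time: 21.68
tool_pos: [0.5054, 0.3783, 0.0347]
orientation: [0.678, 0.735, -0.002, -0.001]
ft_force: [0.7, 0.4, -0.8]
opening: 0.995
finger_force: 0.0
time: 22.1
tool_pos: [0.5095, 0.3828, 0.1956]
orientation: [0.678, 0.735, 0.007, 0.0]
ft_force: [0.5, 1.0, 0.4]
opening: 0.998
finger_force: 0.0
turn [ 0.01  -0.009  0.01 ] shift [-0.5074  0.0116  0.0536] F [0.5 1.  0.4] op 0.998 q [-0.37  0.51 -0.51  1.68  0.28  1.01 -0.89] t 22.1
```

Converted, -0.038 m / 0.6 = -0.0633, 0.01 rad / 3.1416 = 0.0032.

```bash
python3 drive.py '[{"turn_vec": [0.0032, -0.0029, 0.0032], "jaw": 1}, {"d": [-0.0633, 0, 0], "jaw": 1}, {"d": [-0.0633, 0, 0], "jaw": 1}, {"d": [-0.0633, 0, 0], "jaw": 1}, {"d": [-0.0633, 0, 0], "jaw": 1}]' >/dev/null
python3 drive.py '[{"d": [-0.0633, 0, 0], "jaw": 1}, {"d": [-0.0633, 0, 0], "jaw": 1}, {"d": [-0.0633, 0, 0], "jaw": 1}, {"d": [-0.0633, 0, 0], "jaw": 1}, {"d": [-0.0633, 0, 0], "jaw": 1}]' >/dev/null
python3 drive.py '[{"d": [-0.0633, 0, 0], "jaw": 1}, {"d": [-0.0633, 0, 0], "jaw": 1}, {"d": [-0.05, 0.0167, 0], "jaw": 1}, {"jaw": 1}, {"jaw": 1}]' >/dev/null
python3 to.py 0.5565 -0.1226 0.12 4
python3 - <<'E'
from h import *
for n,cond in (("top",1),("scene",1)):
    p,P=cloud(n);Z=P[...,2]
    m=((Z>.0085)&(Z<.03)&(abs(P[...,0]-.507)<.05)&(abs(P[...,1]-.378)<.05)).astype(np.uint8)
    k,l,s,c=cv2.connectedComponentsWithStats(m)
    i=1+np.argmax(s[1:,4]);q=P[l==i];print(n,len(q),rect(q[:,:2]),(q.max(0)+q.min(0))/2,np.median(q[:,2]))
    c,r=cv2.minEnclosingCircle((q[:,:2]*1000).astype(np.float32));print(c,r)
    if n=="top": cv2.imwrite("pics/sc1.png",cv2.resize(p[220:340,90:270],None,fx=4,fy=4,interpolation=2)[:,:,::-1])
E
```

```text
turn [-0.013  0.008 -0.004] shift [-0.054   0.0055  0.0465] F [-0.5  0.7 -0.1] op 0.998 q [ 0.33  0.37 -0.4   1.88  0.19  0.94 -0.09] t 23.35
top 288 (array([505.1, 380.3,  64.8,  62.9]), 0.45) [0.50503118 0.38033997 0.01463579] 0.013844083458186773
(505.13818359375, 379.9599304199219) 33.065467834472656
scene 232 (array([506. , 380.2,  64.1,  63.4]), 9.78) [0.5054204  0.38043469 0.01221889] 0.012627817963151877
(505.0589294433594, 379.1233215332031) 33.49980163574219
```

View pics/sc1.png

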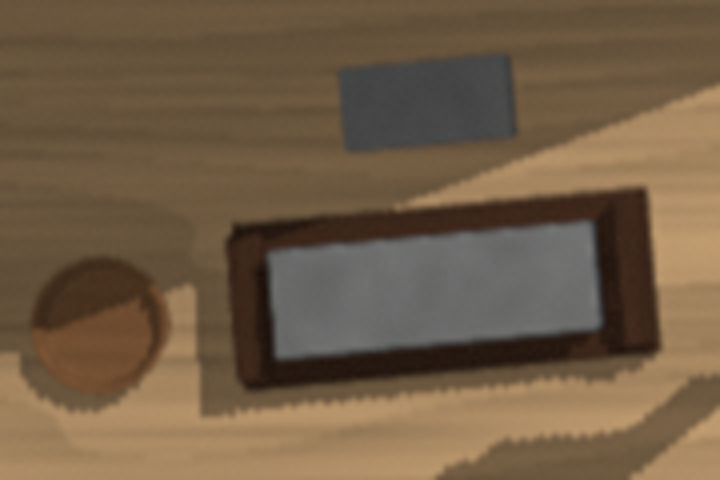

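Saucer (crop (98,325)) sits flat, 164 mm along and on line. The two stones are in place. Now the tin.

The manual's scale: shifts go in shares of 0.6 m and turns go in shares of pi rad. Converting my numbers, -0.027 m / 0.6 = -0.045, 0.02 m / 0.6 = 0.0333, -0.008 rad / 3.1416 = -0.0025.

```bash
python3 drive.py '[{"turn_vec": [-0.0025, 0.0016, -0.001], "d": [-0.045, 0.005, 0], "jaw": 1}, {"d": [-0.045, 0.0042, 0], "jaw": 1}, {"d": [0, 0, 0.0333], "jaw": 1}, {"d": [0, 0, 0.025], "jaw": 1}, {"jaw": 1}]' >/dev/null
python3 drive.py '[{"jaw": 1}, {"jaw": 1}]' >/dev/null
python3 to.py 0.5563 -0.1226 0.027 4
```

```text
turn [-0.002  0.003  0.006] shift [-0.0035 -0.0015  0.1065] F [-0.2  0.   0.6] op 1.001 q [ 0.39  0.44 -0.37  1.87  0.21  0.87 -0.01] t 24.0333
```

Converted, 0.03 m / 0.6 = 0.05, 0.025 m / 0.6 = 0.0417, 0.006 rad / 3.1416 = 0.0019.

```bash
python3 drive.py '[{"turn_vec": [-0.0006, 0.001, 0.0019], "d": [-0.0058, -0.0025, 0.0167], "jaw": 1}, {"d": [0, 0, 0.05], "jaw": 1}, {"d": [0, 0, 0.05], "jaw": 1}, {"d": [0, 0, 0.0417], "jaw": 1}, {"d": [0, 0, 0.0167], "jaw": 1}]' >/dev/null
python3 drive.py '[{"jaw": 1}, {"jaw": 1}]' >/dev/null
python3 to.py 0.5563 -0.1226 0.027 4
```

```text
turn [-0.001  0.    -0.003] shift [0.0015 0.0003 0.0013] F [1.2 0.1 0.7] op 1.003 q [ 0.36  0.58 -0.32  1.93  0.28  0.67 -0.07] t 24.6167
```

Converted, 0.0015 m / 0.6 = 0.0025, 0.001 m / 0.6 = 0.0017.

```bash
python3 drive.py '[{"d": [0.0025, 0, 0.0017], "jaw": 0.6}, {"jaw": 0.6}, {"jaw": 0.6}, {"jaw": 0.6}, {"jaw": 0.6}]' 20 >/dev/null
python3 drive.py '[{"jaw": 0.55}, {"jaw": 0.5}, {"jaw": 0.3}, {"jaw": 0}, {"jaw": 0}]'
python3 drive.py '[{"jaw": 0}, {"d": [0, 0, -0.0083], "jaw": 0}, {"d": [0, 0, -0.025], "jaw": 0}, {"d": [0, 0, -0.05], "jaw": 0}, {"d": [0, 0, -0.05], "jaw": 0}]'
python3 drive.py '[{"d": [0, 0, -0.0333], "jaw": 0}, {"jaw": 0}, {"jaw": 0}]'
python3 to.py 0.5053 0.3797 0.1 4
```

```text
time: 25.45
tool_pos: [0.556, -0.1227, 0.0491]
orientation: [0.683, 0.73, -0.0, 0.0]
ft_force: [0.4, 0.5, 1.0]
opening: 0.494
finger_force: 20.0
time: 25.87
tool_pos: [0.5539, -0.1225, 0.1286]
orientation: [0.683, 0.73, -0.002, -0.002]
ft_force: [0.7, 0.3, -1.5]
opening: 0.496
finger_force: 20.0
time: 26.12
tool_pos: [0.5558, -0.1229, 0.1496]
orientation: [0.683, 0.73, -0.0, 0.0]
ft_force: [-0.3, -0.1, -2.2]
opening: 0.493
finger_force: 20.0
turn [ 0.     0.001 -0.003] shift [ 0.5049 -0.0154  0.0276] F [-0.3 -0.1 -2.2] op 0.493 q [ 0.4   0.44 -0.37  1.88  0.21  0.86 -0.01] t 26.1167
```

Converted, 0.035 m / 0.6 = 0.0583, 0.03 m / 0.6 = 0.05.

```bash
python3 drive.py '[{"d": [0.025, 0, 0], "jaw": 0}, {"d": [0.05, -0.0022, 0], "jaw": 0}, {"d": [0.0583, -0.0022, 0], "jaw": 0}, {"d": [0.0583, -0.0022, 0], "jaw": 0}, {"d": [0.0583, -0.0022, 0], "jaw": 0}]' >/dev/null
python3 drive.py '[{"d": [0.0583, -0.0022, 0], "jaw": 0}, {"d": [0.0583, -0.0022, 0], "jaw": 0}, {"d": [0.0583, -0.0022, 0], "jaw": 0}, {"d": [0.0583, -0.0022, 0], "jaw": 0}, {"d": [0.0583, -0.0022, 0], "jaw": 0}]' >/dev/null
python3 drive.py '[{"d": [0.0583, -0.0022, 0], "jaw": 0}, {"d": [0.0583, -0.0022, 0], "jaw": 0}, {"d": [0.0583, -0.0022, 0], "jaw": 0}, {"d": [0.05, 0, 0], "jaw": 0}, {"d": [0.0167, 0, 0], "jaw": 0}]' >/dev/null
python3 drive.py '[{"jaw": 0}, {"jaw": 0}, {"jaw": 0}]' 
python3 to.py 0.5053 0.3797 0.06 4.6
```

```text
time: 27.62
tool_pos: [0.509, 0.3423, 0.1475]
orientation: [0.684, 0.73, -0.002, 0.0]
ft_force: [0.3, -0.9, -2.3]
opening: 0.496
finger_force: 20.0
turn [-0.002  0.003 -0.015] shift [ 0.0376 -0.0007  0.0655] F [ 0.3 -0.9 -2.3] op 0.496 q [-0.35  0.52 -0.46  1.77  0.28  0.92 -0.87] t 27.6167
```

Converted, 0.025 m / 0.6 = 0.0417, 0.02 m / 0.6 = 0.0333, 0.003 rad / 3.1416 = 0.001.

```bash
python3 drive.py '[{"turn_vec": [-0.0006, 0.001, 0], "d": [0.0317, 0, 0], "jaw": 0}, {"d": [0.031, -0.0012, 0], "jaw": 0}, {"d": [0, 0, 0.0333], "jaw": 0}, {"d": [0, 0, 0.0417], "jaw": 0}, {"d": [0, 0, 0.0333], "jaw": 0}]' >/dev/null
python3 drive.py '[{"jaw": 0}, {"jaw": 0}, {"jaw": 0}]' >/dev/null
python3 to.py 0.5053 0.3797 0.028 4
python3 - <<'E'
from h import *
p,P=cloud("scene"); cv2.imwrite("pics/t1.png",cv2.resize(p[110:260,440:600],None,fx=4,fy=4,interpolation=2)[:,:,::-1])
E
```

```text
turn [ 0.002 -0.003 -0.005] shift [-0.0022 -0.0015  0.0349] F [ 1.7  0.4 -1.4] op 0.495 q [-0.43  0.63 -0.43  1.76  0.34  0.83 -0.96] t 28.2833
```

View pics/t1.png

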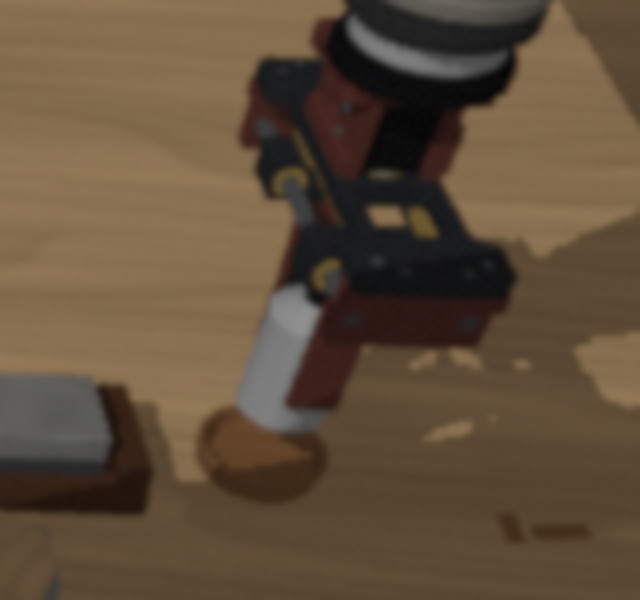

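The tin hangs upright over the saucer (saucer at crop (262,453), tin base at about (285,415)); the lean is perspective only. Lowering.

Converted, 0.01 m / 0.6 = 0.0167, 0.008 m / 0.6 = 0.0133, -0.003 rad / 3.1416 = -0.001.

```bash
python3 drive.py '[{"turn_vec": [0.0006, -0.001, 0], "d": [-0.0037, -0.0025, 0.0167], "jaw": 0}, {"d": [0, 0, 0.0167], "jaw": 0}, {"d": [0, 0, 0.0133], "jaw": 0}, {"d": [0, 0, 0.0067], "jaw": 0}, {"jaw": 0}]' >/dev/null
python3 drive.py '[{"jaw": 0}, {"jaw": 0}]' 
python3 to.py 0.5053 0.3797 0.0265 4
```

```text
time: 28.92
tool_pos: [0.5043, 0.3808, 0.052]
orientation: [0.683, 0.73, -0.0, -0.0]
ft_force: [0.2, 0.8, -1.7]
opening: 0.491
finger_force: 20.0
turn [-0.001 -0.    -0.003] shift [-0.0012  0.0009  0.0035] F [ 0.2  0.8 -1.7] op 0.491 q [-0.45  0.67 -0.41  1.77  0.36  0.77 -0.98] t 28.9167
```

Converted, 0.0015 m / 0.6 = 0.0025, -0.0012 m / 0.6 = -0.002.

```bash
python3 drive.py '[{"d": [-0.002, 0.0015, 0.0025], "jaw": 0}, {"d": [0, 0, 0.0025], "jaw": 0}, {"jaw": 0}, {"jaw": 0}, {"jaw": 0}]' 
python3 to.py 0.5053 0.3797 0.0265 4
```

```text
time: 29.33
tool_pos: [0.5052, 0.3794, 0.0489]
orientation: [0.683, 0.73, -0.0, -0.0]
ft_force: [-0.4, 0.6, -2.6]
opening: 0.494
finger_force: 20.0
turn [-0.001  0.    -0.003] shift [0.0003 0.0001 0.0004] F [-0.4  0.6 -2.6] op 0.494 q [-0.45  0.67 -0.41  1.78  0.37  0.77 -0.97] t 29.3333
```

Converted, 0.001 m / 0.6 = 0.0017.

```bash
python3 drive.py '[{"d": [0, 0, 0.0017], "jaw": 0}, {"jaw": 0}, {"jaw": 0}]' 
python3 drive.py '[{"jaw": 0.55}, {"jaw": 0.65}, {"jaw": 0.8}, {"jaw": 1}, {"jaw": 1}]'
python3 drive.py '[{"jaw": 1}, {"d": [0, 0, -0.0167], "jaw": 1}, {"d": [0, 0, -0.05], "jaw": 1}, {"d": [0, 0, -0.0667], "jaw": 1}, {"d": [0, 0, -0.0667], "jaw": 1}]'
python3 drive.py '[{"d": [0, 0, -0.05], "jaw": 1}, {"d": [-0.0667, -0.0167, 0], "jaw": 1}, {"d": [-0.0667, -0.0167, 0], "jaw": 1}, {"d": [-0.0667, -0.0167, 0], "jaw": 1}, {"d": [-0.0667, -0.0167, 0], "jaw": 1}]'
python3 drive.py '[{"d": [-0.0667, -0.0167, 0], "jaw": 1}, {"d": [-0.0667, -0.0167, 0], "jaw": 1}, {"d": [-0.0667, -0.0167, 0], "jaw": 1}, {"d": [-0.0667, 0, 0], "jaw": 1}, {"jaw": 1}]'
python3 - <<'E'
from h import *
th=np.radians(4.6);R=np.array([[np.cos(th),-np.sin(th)],[np.sin(th),np.cos(th)]])
p,P=cloud("top");Z=P[...,2]
cv2.imwrite("pics/end.png",p[:,:,::-1][100:400])
def f(name,zr,c,h):
    m=((Z>zr[0])&(Z<zr[1])&(abs(P[...,0]-c[0])<h[0])&(abs(P[...,1]-c[1])<h[1])).astype(np.uint8)
    k,l,s,_=cv2.connectedComponentsWithStats(m);i=1+np.argmax(s[1:,4]);q=P[l==i]; r,a=rect(q[:,:2])
    print(name,r,a,"in bed",(r[:2]/1000-[.5202,.2168])@R,"z",np.percentile(q[:,2],[5,50,95]).round(4))
f("long",(.036,.06),(.52,.217),(.05,.11)); f("short",(.015,.06),(.61,.224),(.045,.1))
f("saucer",(.0085,.1),(.507,.38),(.05,.05)); f("tin",(.05,.1),(.507,.38),(.05,.05)); f("cap",(.078,.1),(.507,.38),(.05,.05))
E
```

```text
time: 29.58
tool_pos: [0.5053, 0.3796, 0.0481]
orientation: [0.683, 0.73, -0.0, -0.0]
ft_force: [-1.4, 0.3, 0.6]
opening: 0.496
finger_force: 20.0
time: 30.0
tool_pos: [0.5052, 0.3794, 0.0478]
orientation: [0.683, 0.73, -0.0, -0.0]
ft_force: [0.2, -0.7, -0.6]
opening: 0.814
finger_force: 0.0
time: 30.42
tool_pos: [0.5045, 0.379, 0.1691]
orientation: [0.683, 0.731, -0.001, -0.001]
ft_force: [1.3, -0.7, -0.1]
opening: 0.999
finger_force: 0.0
time: 30.83
tool_pos: [0.4755, 0.2156, 0.1988]
orientation: [0.683, 0.731, 0.0, 0.0]
ft_force: [0.6, -0.8, 0.7]
opening: 0.998
finger_force: 0.0
time: 31.25
tool_pos: [0.4564, 0.0472, 0.1984]
orientation: [0.687, 0.727, -0.002, 0.001]
ft_force: [-0.5, -0.2, 0.1]
opening: 0.999
finger_force: 0.0
long [520.3 218.2 150.8  50. ] 4.59 in bed [0.00021196 0.00138747] z [0.0367 0.0398 0.0435]
short [608.7 224.6  80.3  40. ] 4.67 in bed [0.08884048 0.00067727] z [0.0168 0.0206 0.024 ]
saucer [506.9 375.4  64.2  56.7] -72.29 in bed [-0.00053761  0.15915578] z [0.0109 0.0632 0.0843]
tin [504.  377.1  43.5  43.1] 12.76 in bed [-0.00329193  0.16108288] z [0.0558 0.0675 0.0858]
cap [503.7 378.3  15.2  15.1] 49.32 in bed [-0.00349473  0.16230307] z [0.0807 0.0851 0.0887]
```

View pics/end.png

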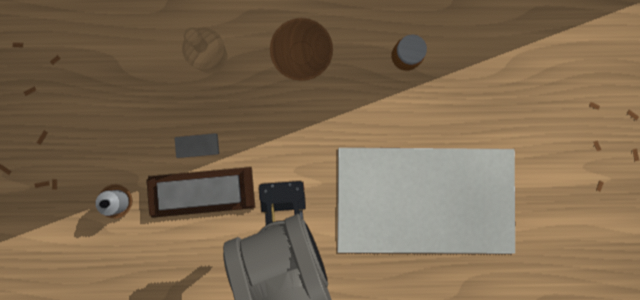

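The tin stands at (113,202) in the saucer, about 2 mm off centre. Long stone in the bed, short stone behind it, mallet, bowl and jar unmoved, and the arm is clear.

```bash
python3 drive.py '[{"jaw": 1}, {"jaw": 1}, {"jaw": 1}]' | head -1; python3 -c "
from bench import ctrl, cams
print(ctrl.job_done())"
```

```text
time: 31.55
the job is handed in; nothing more can be done
None
```

The job is handed in at 31.6 s; no verdict came back. By the last camera check, both stones, the saucer and the oil tin were in place within tolerance, and the mallet, bowl and jar looked unmoved.

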